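Load the tin into the curing cabinet and click its tray shut

ROBOT

A 6-joint arm with a two-finger parallel gripper is mounted at the origin on the work surface. World frame = base frame: x ahead of the robot, y to its left, z up, the work surface at z = 0. Lengths are in m, angles in degrees, forces in N, time in s.
With the tool pointing down it reaches from about 0.3 to 0.75 m from the base axis. Payload 8.5 kg.
Tool frame: the origin (TCP) lies on the centre line of the jaws, within the pads' length; the fingertips stand 14 mm ahead of it and the grasp point (between the pads) lies 5 mm behind it; z points along the fingers, x is the direction in which the jaws open and shut, and the axes are right-handed (so a half turn about z gives the same grasp; the last joint's range is limited). The gripper opens to 85 mm and grips with 20 to 120 N. Pads are 22 mm wide; open, the fingers measure 114 mm over their backs; the gripper's body (76 mm by 85 mm) begins 54 mm behind the grasp point. The pads swing forward as they close: fully open they stand 13 mm farther back than shut.
Start: joints at [-88.94, 21.807, 74.336, -0, 83.858, -12.336], TCP at [0.127, -0.535, 0.206] pointing down, gripper open.
Joint ranges: [-178.18, 178.18], [-50.72, 133.34], [12.68, 142.11], [-81.47, 261.47], [9.98, 163.14], [-165.26, 165.26]. Speed limits (degrees/s): [136.94, 136.94, 180, 180, 180, 180].

INTERFACE

Orientations are given as a 3x3 rotation matrix whose columns are the frame's x, y, z axes.
In Python, from rig import * gives the robot as it stands.
- The arm moves only by the shell command python3 -m crank 'ROWS' [FORCE]. ROWS is JSON, one flat list of numbers, 7 for each row, row after row: the turn, a rotation vector about the world's x, y, z in rad, then the shift along the world's x, y, z in m, then the opening in per cent of the stroke, from 0 (shut) to 100 (fully open). A call has 1 to 20 rows; each row shifts and turns the commanded pose from where the row before left it; what a row does not reach is not made up. A row lasts 1/10 s, in which the tool goes at most 50 mm and 8.59 degrees, less where a joint would pass 70% of its speed; a pose out of reach is approached as far as the arm can. A call is refused whole if a number of a shift passes 0.05 or a number of a turn 0.15, either way. A call with a gripper value outside its range is refused whole. The fingers move at their own pace and stop on an object; FORCE is the grip in N (left out, the last holds). Time passes only in rows, so rows that do not move let the fingers close. It gives the time, the measured TCP pose, the force and the opening at its end, in the units of the state.
- observe(): the state, without advancing time (a new reading comes with each control period).
- get_image(name): name is "side" or "top" or "wrist"; returns a dict with "frame" (400x640x3 uint8, red, green, blue), "fov_y" (degrees; the focal length in pixels is half the picture's height over the tangent of half this angle, whatever the lens; pixels are square), "cx", "cy" (the principal point, pixels), "world_to_cam" (4x4, takes a point from world to camera coordinates). Camera axes: x right, y up, looking along -z (the intrinsics and any distortion apply to the point x, -y, -z); pixel columns grow to the right and rows downward; lengths in m; the calibration is good to about 2 mm. A picture is of the moment at which its call begins. There is no depth.
- close_job(): hands the job in, once; it reports no verdict.
The state is a dict: "time_s": time; "q": joint angles; "qvel": joint speeds; "joint_efforts": joint torques, N m; "position": TCP position; "tool_rot": TCP orientation; "ft_force": force on the tool from outside, world axes, zero at the start; "wrist_torque": the same for the moment, N m; "grip_width": finger opening in m.
Only numpy, scipy, OpenCV 4.12 (cv2) and the standard library are available. Lean on these libraries where they do the work, as an engineer would, in place of code of your own. Each camera call takes 0.05 s, during which the arm holds its last target. There are 200 camera calls.

TASK

The oblong tin has to go into the curing cabinet. Press the front of the shut tray so that its push-push latch lets it pop right out, set the oblong tin down flat in the tray's pocket (do not drop it) and let go of it, then press the tray fully home and release it, making sure that it has latched and stays shut with the tin inside. Leave the other things on the table standing where they are.

Things in the scene. Friction and masses are not known exactly. Their poses are not given: they have to be found in the camera images.
- oblong_tin: The piece to load: closed plain metal tin, oblong, 100 mm long (its x) x 56 mm wide (its y) x 50 mm high, flat upright sides, about 0.2 kg. Origin at the centre of its underside, z up. Stands on the table among two other plain metal tins; either long way round will do.
- cabinet: White curing cabinet, fixed, 190 mm wide (its y) x 200 deep (x) x 235 high. Origin on the table below the middle of its front face; x points into it (the way the tray is pushed shut), z up. Tray mouth: 104 wide, 105 high. A hood as wide as the cabinet, from 190 mm up, juts 50 mm out over the tray: an upright gripper does not fit; lean the tool back, away from the face, 35 to 45 degrees.
- hood_edge (a point): Middle of the lower front edge of the hood, 50 mm in front of the cabinet's face and 190 mm above the table. Axes as the cabinet's.
- tray (a joint): Tray travel out, m: 0 (within 2 mm) = shut, latched, as at the start; 0.110 = fully out; -0.011 = inner stop. Push-push: when latched, press 8 mm or more further in and back off: a 3.5 to 4.5 N spring drives it right out in about 1 s. From out, press past 0 to the inner stop (10 mm or more past 0, 5 to 8 N) and back off: it springs back to 0 and stays. Pressed less, it comes out again.
- tray_front (a point): Centre of the outer face of the tray's upright front panel (100 mm wide, 45 high: from 10 to 55 mm above the table, 8 thick); 32.5 mm above the table, moves with the tray. Axes as the cabinet's. Latched, the panel stands 14 mm proud of the cabinet's face; press here along +x.
- tray_pocket (a point): Centre of the tray pocket's floor, 18 mm above the table, 65 mm behind the panel's outer face; moves with the tray, axes as the cabinet's. The pocket takes the tin lengthwise along x: inside 114 mm (x) by 66 mm (y); side rims 6 mm high, 4 thick; front panel 37 mm and rear stop 14 mm above the floor. Fully out, all the pocket but its last 2 mm lies before the cabinet's face.
- square_tin: Bystander: closed plain metal tin, 80 x 80 x 45 mm high. Origin at the centre of its underside.
- round_tin: Bystander: closed plain metal round tin, 84 mm across, 60 mm high. Origin at the centre of its underside.
- glue_bottle: Bystander: white glue bottle, 44 mm across, 105 mm high. Origin at the centre of its underside.
- paint_cup: Bystander: empty white plastic cup, 72 mm across the rim, 75 mm high. Origin at the centre of its underside.
- round_flagon: Bystander: round brown-red bottle with a narrow neck, 112 mm across, 190 mm high. Origin at the centre of its underside.
- tall_bottle: Bystander: tall blue bottle, 72 mm across, 220 mm high. Origin at the centre of its underside.
- paste_brush: Bystander: paste brush lying flat on the table, 170 mm long along its x, under 40 mm wide and 30 mm high. Origin near the middle of its length, at its underside.
Mind the look-alikes: they are no part of the job. What is shaped like the oblong_tin but turquoise is not meant.

How it is judged (in metres and radians):
On the way, in this order (a step that is already met when the one before it is completed fails the run):
1. the tray has popped right out (joint tray above 0.09) (value of joint tray above 0.09 m), for 0.1 s.
2. the oblong tin sits flat in the pocket of the opened tray, let go (x of oblong_tin in the frame of tray_pocket between -0.011 and 0.011 m and y of oblong_tin in the frame of tray_pocket between -0.009 and 0.009 m and z of oblong_tin in the frame of tray_pocket between -0.004 and 0.005 m and angle between oblong_tin's own z axis and vertical below 0.08 rad and angle between the x axis of oblong_tin and the x axis of tray_pocket, either way round below 0.2 rad and value of joint tray above 0.09 m and contact force between the fingers and oblong_tin below 0.1 N and linear speed of oblong_tin below 0.03 m/s), for 0.2 s.
At the end, for the whole second after the job is handed in: Tray shut, latched and still (joint tray within 3 mm of 0 for a second, untouched); the oblong tin at rest in its pocket, flat (0.08 rad), lengthwise (0.2 rad), within 11 mm (x) and 9 mm (y) of its centre, on its floor (within 5 mm); every bystander within 30 mm of where it began (value of joint tray between -0.003 and 0.003 m and velocity of joint tray between -0.005 and 0.005 m/s and x of oblong_tin in the frame of tray_pocket between -0.011 and 0.011 m and y of oblong_tin in the frame of tray_pocket between -0.009 and 0.009 m and z of oblong_tin in the frame of tray_pocket between -0.004 and 0.005 m and angle between oblong_tin's own z axis and vertical below 0.08 rad and angle between the x axis of oblong_tin and the x axis of tray_pocket, either way round below 0.2 rad and linear speed of oblong_tin below 0.02 m/s and distance of each of square_tin, round_tin, glue_bottle, paint_cup, round_flagon, tall_bottle, paste_brush from where it was at the start of the episode below 0.03 m).
It fails at once if a bystander is pushed more than 30 mm or tipped (0.35 rad) (distance of any of square_tin, round_tin, glue_bottle, paint_cup, round_flagon, tall_bottle, paste_brush from where it was at the start of the episode above 0.03 m or angle between any of square_tin, round_tin, glue_bottle, paint_cup, round_flagon, tall_bottle's own z axis and vertical above 0.35 rad).
It fails at once if the oblong tin is dropped: falling faster than 0.35 m/s with no finger on it, its underside more than 25 mm above the table (contact force between the fingers and oblong_tin below 0.01 N and height (world z) of oblong_tin above 0.025 m and linear speed of oblong_tin above 0.35 m/s).
It also fails if it takes over 72 s, if anything falls off the work surface, if the arm or the gripper's body presses on something with over 40 N, if the wrist force passes 120 N, or if a joint passes its speed limit or range.

## Working session

There is one attempt and no reset: what is moved stays moved. The work goes in short steps, Python scripts to look and compute and a shell command to move; the robot and the scene stay as the last step left them, time stands still between calls to the robot, and variables do not carry over. Pictures are saved under pics/ and viewed, about 8 in all and at most 12, crops included, and the job is handed in when it is done.

```bash
mkdir -p pics && ls && python3 - <<'E'
from rig import *
import cv2,numpy as np
s=observe()
print({k:np.round(v,3).tolist() for k,v in s.items()})
for n in("top","side"):
    d=get_image(n);cv2.imwrite(f"pics/{n}0.png",d["frame"][:,:,::-1])
    print(n,{k:(np.round(v,4).tolist() if k!="frame" else 0) for k,v in d.items()})
E
```

```text
pics
{'time_s': 0.0, 'q': [-88.939, 21.841, 74.387, 0.0, 83.857, -12.335], 'qvel': [0.01, 0.05, 0.073, -0.019, 0.031, 0.046], 'joint_efforts': [0.002, -44.846, -23.128, -0.0, 0.005, 0.0], 'position': [0.127, -0.535, 0.206], 'tool_rot': [[0.232, -0.973, -0.0], [-0.973, -0.232, 0.001], [-0.001, -0.0, -1.0]], 'ft_force': [0.014, -0.261, -0.439], 'wrist_torque': [-0.001, 0.035, 0.001], 'grip_width': 0.086}
top {'frame': 0, 'fov_y': 43.8666, 'cx': 311.4712, 'cy': 201.7234, 'world_to_cam': [[0.0155, -0.9999, 0.0052, -0.0662], [0.9967, 0.0159, 0.0792, -0.5574], [-0.0792, 0.004, 0.9968, -1.3115], [0.0, 0.0, 0.0, 1.0]]}
side {'frame': 0, 'fov_y': 49.1616, 'cx': 323.1625, 'cy': 198.8547, 'world_to_cam': [[0.9922, -0.1229, 0.0198, -0.5759], [0.0504, 0.542, 0.8389, -0.0943], [-0.1138, -0.8313, 0.544, -1.3301], [0.0, 0.0, 0.0, 1.0]]}
```

View pics/top0.png

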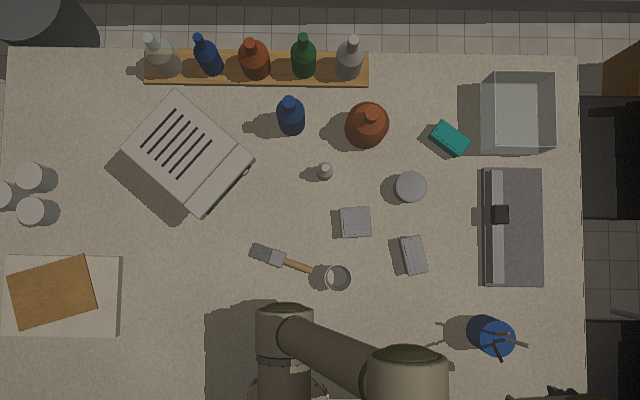

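View pics/side0.png

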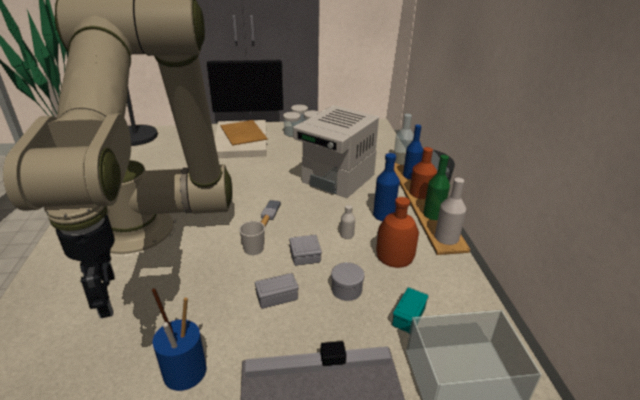

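The top view shows the grey oblong tin at (414,255), the square tin at (355,222), the round tin at (410,187), and the turquoise look-alike at (450,138). The cabinet is at about (190,155), with its hood edge running from (253,160) to (203,217). I'll zoom in on it for the corners.

```bash
cat > h.py <<'E'
import numpy as np,cv2
def ray(d,u,v):
    f=200/np.tan(np.radians(d["fov_y"]/2)); M=np.array(d["world_to_cam"]);R=M[:3,:3];o=-R.T@M[:3,3]
    return o,R.T@np.array([(u-d["cx"])/f,-(v-d["cy"])/f,-1])
def plane(d,u,v,z):
    o,r=ray(d,u,v);return o+r*(z-o[2])/r[2]
def proj(d,p):
    f=200/np.tan(np.radians(d["fov_y"]/2)); M=np.array(d["world_to_cam"]);c=M[:3,:3]@np.array(p)+M[:3,3]
    return np.array([d["cx"]-f*c[0]/c[2],d["cy"]+f*c[1]/c[2]])
E
python3 - <<'E'
from rig import *
from h import *
t=get_image("top");s=get_image("side")
a=cv2.resize(t["frame"][75:235,105:265],None,fx=2.5,fy=2.5,interpolation=cv2.INTER_CUBIC)
b=cv2.resize(s["frame"][95:205,280:390],(400,400),interpolation=cv2.INTER_CUBIC)
c=cv2.resize(t["frame"][200:280,330:450],(480,320)[::1],interpolation=cv2.INTER_CUBIC)
im=np.zeros((600,800,3),np.uint8);im[:400,:400]=a;im[:400,400:]=b;im[400:,:300]=cv2.resize(c,(300,200))
im[400:,300:600]=cv2.resize(s["frame"][225:315,245:380],(300,200))
cv2.imwrite("pics/z1.png",im[:,:,::-1])
np.save("top.npy",t["frame"]);np.save("side.npy",s["frame"])
print(plane(t,414,255,.05),plane(t,228,188,.19))
E
```

```text
[ 0.42091854 -0.32708639  0.05      ] [0.57422351 0.13981141 0.19      ]
```

View pics/z1.png

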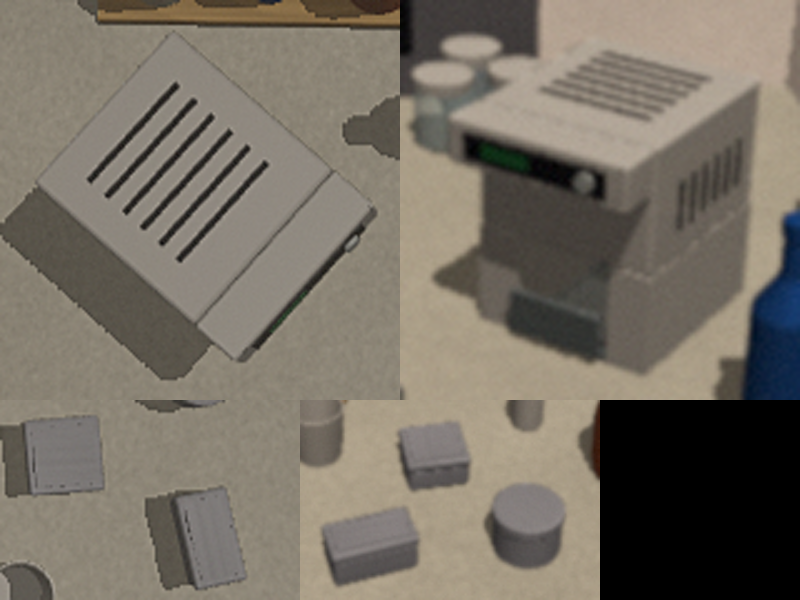

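The zoom shows the cabinet's roof corners, the hood and its seam, and the dark tray panel at the bottom of the mouth. Next I fit the cabinet pose from the roof corners on z=0.235 and check it in the side view.

```bash
python3 - <<'E'
from rig import *
from h import *
t=get_image("top");s=get_image("side")
px=np.array([[175,33],[37,180],[332,172],[198,322],[376,207],[240,360]])/2.5+[105,75]-.3
P=np.array([plane(t,*p,.235)[:2] for p in px]); L=np.array([[.2,-.095],[.2,.095],[0,-.095],[0,.095],[-.05,-.095],[-.05,.095]])
print(P.round(4),[np.linalg.norm(P[i]-P[j]).round(4) for i,j in((0,1),(2,3),(4,5),(0,2),(1,3),(2,4),(3,5))])
def fit(P,L):
    p=P-P.mean(0);l=L-L.mean(0);U,S,V=np.linalg.svd(l.T@p);R=(U@np.diag([1,np.linalg.det(U@V)])@V).T
    return R,P.mean(0)-R@L.mean(0)
R,o=fit(P[:],L);print(R,o,np.degrees(np.arctan2(R[1,0],R[0,0])),(P-(L@R.T+o)).round(4))
im=s["frame"].copy()
R3=np.eye(3);R3[:2,:2]=R
for q in [(.2,-.095,.235),(0,-.095,.235),(0,-.095,0),(.2,-.095,0),(0,.095,0),(-.05,.095,.19),(-.05,-.095,.19),(-.014,.05,.055),(-.014,-.05,.055),(-.014,-.05,.01),(-.014,.05,.01)]:
    u=proj(s,R3@np.array(q)+[*o,0]);print(q,u.round(1))
    cv2.circle(im,tuple(np.round(u*8).astype(int)),8,(255,0,0),-1,shift=3)
ti=t["frame"][225:285,380:440];si=s["frame"][265:315,245:310]
o=np.zeros((600,800,3),np.uint8);o[:400,:400]=cv2.resize(ti,(400,400),interpolation=cv2.INTER_CUBIC)
o[:308,400:]=cv2.resize(si,(400,308),interpolation=cv2.INTER_CUBIC);o[310:,400:720]=cv2.resize(im[95:205,280:400],(320,290),interpolation=cv2.INTER_CUBIC)
cv2.imwrite("pics/z2.png",o[:,:,::-1])
E
```

```text
[[0.7984 0.2612]
 [0.6598 0.3813]
 [0.6716 0.1137]
 [0.5328 0.2306]
 [0.6401 0.0729]
 [0.4992 0.1917]] [np.float64(0.1833), np.float64(0.1814), np.float64(0.1843), np.float64(0.1944), np.float64(0.1971), np.float64(0.0516), np.float64(0.0514)]
[[ 0.6467196  -0.76272784]
 [ 0.76272784  0.6467196 ]] [0.60131959 0.17041603] 49.70527236552859 [[-0.0048 -0.0003]
 [ 0.0016 -0.0031]
 [-0.0022  0.0047]
 [ 0.004  -0.0013]
 [-0.0013  0.0021]
 [ 0.0027 -0.0021]]
(0.2, -0.095, 0.235) [379.1 116.4]
(0, -0.095, 0.235) [349.9 136.3]
(0, -0.095, 0) [346.3 199.2]
(0.2, -0.095, 0) [373.5 175.4]
(0, 0.095, 0) [301.2 182.8]
(-0.05, 0.095, 0.19) [291.9 139.8]
(-0.05, -0.095, 0.19) [341.1 155.2]
(-0.014, 0.05, 0.055) [309.2 174.8]
(-0.014, -0.05, 0.055) [333.5 183.3]
(-0.014, -0.05, 0.01) [333.1 194.5]
(-0.014, 0.05, 0.01) [309.2 185.8]
```

View pics/z2.png

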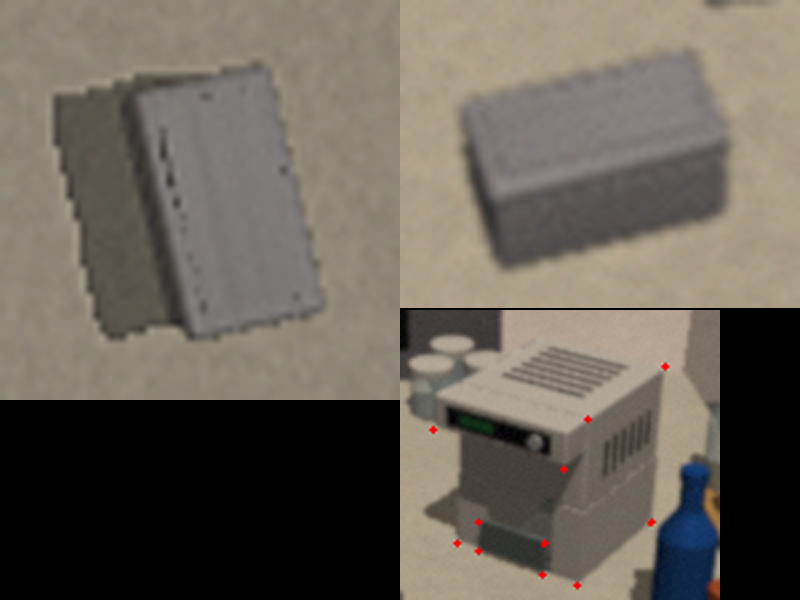

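```bash
cat > fit.py <<'E'
from rig import *
from h import *
from scipy.optimize import least_squares
t=get_image("top");s=get_image("side")
def P(d,X,k):
    f=200/np.tan(np.radians(d["fov_y"]/2));M=np.diag([1,-1,-1,1])@np.array(d["world_to_cam"])
    K=np.array([[f,0,d["cx"]],[0,f,d["cy"]],[0,0,1]])
    return cv2.projectPoints(np.float64(X),cv2.Rodrigues(M[:3,:3])[0],M[:3,3],K,np.array([k,0,0,0.]))[0][:,0]
def src(p,sc,off): return (np.array(p)+.5)/sc-.5+off
ct=src([[175,33],[37,180],[332,172],[198,322],[376,207],[240,360]],2.5,[105,75])
CT=np.array([[.2,-.095,.235],[.2,.095,.235],[0,-.095,.235],[0,.095,.235],[-.05,-.095,.235],[-.05,.095,.235]])
cs=src(np.array([[758,88],[645,372],[630,203],[452,158],[745,290],[510,318],[605,358],[512,288],[607,330]])-[400,0],400/110,[280,95])
CS=np.array([[.2,-.095,.235],[0,-.095,0],[-.05,-.095,.19],[-.05,.095,.19],[.2,-.095,0],[-.014,.05,.01],[-.014,-.05,.01],[-.014,.05,.055],[-.014,-.05,.055]])
tt=src([[133,90],[268,66],[325,308],[197,338]],400/60,[380,225])
TT=np.array([[.05,.028,.05],[.05,-.028,.05],[-.05,-.028,.05],[-.05,.028,.05]])
ts=src(np.array([[465,105],[695,55],[728,135],[495,190],[503,268],[722,210]])-[400,0],[400/65,308/50],[245,265])
TS=np.array([[-.05,.028,.05],[.05,.028,.05],[.05,-.028,.05],[-.05,-.028,.05],[-.05,-.028,0],[.05,-.028,0]])
def T(q,X):
    c,n=np.cos(q[2]),np.sin(q[2]);return X@np.array([[c,-n,0],[n,c,0],[0,0,1]]).T+[q[0],q[1],0]
def res(v):
    return np.concatenate([P(t,T(v[:3],CT),v[6])-ct,P(s,T(v[:3],CS),v[7])-cs,P(t,T(v[3:6],TT),v[6])-tt,P(s,T(v[3:6],TS),v[7])-ts]).ravel()
r=least_squares(res,[.6,.17,.867,.42,-.327,.2,0,0],loss="soft_l1")
print(r.x.round(4),np.degrees(r.x[[2,5]]).round(2));print(res(r.x).reshape(-1,2).round(1).tolist())
E
python3 fit.py
```

```text
[ 0.6051  0.1745  0.8757  0.4204 -0.3307  0.2363 -0.1423 -0.3369] [50.17 13.54]
[[0.1, -1.1], [1.3, 1.1], [0.5, -2.5], [-0.9, 0.3], [-0.8, -2.5], [-1.5, -0.6], [0.5, -1.6], [0.3, 1.5], [-0.7, 4.2], [-0.8, 1.7], [-0.8, 0.4], [0.2, 3.2], [-1.9, 0.7], [-0.3, 0.4], [-2.0, -2.8], [0.5, 0.6], [0.7, -0.6], [0.7, 0.2], [-0.5, 0.5], [-0.7, -1.8], [-0.5, -1.9], [0.9, -0.6], [-0.1, -0.6], [0.1, 0.5], [2.2, 1.0]]
```

The fit converged with about 1–2 px of residual: cabinet at (0.605, 0.174) with yaw 50°, tin at (0.420, −0.331) with yaw 13.5°. I'll move to a pre-press pose in front of the tray, fingers shut and tool leaned 35°.

```bash
python3 -m crank '[0,0,0.071,0.0237,0.036,0,0,0,0,0.071,0.0237,0.036,0,0,0,0,0.071,0.0237,0.036,0,0,0,0,0.071,0.0237,0.036,0,0,0,0,0.071,0.0237,0.036,0,0,0,0,0.071,0.0237,0.036,0,0,0,0,0.071,0.0237,0.036,0,0,0,0,0.071,0.0237,0.036,0,0,0,0,0.071,0.0237,0.036,0,0,0.0521,-0.0435,0,0.0237,0.036,0,0,0.0521,-0.0435,0,0.0237,0.036,0,0,0.0521,-0.0435,0,0.0237,0.036,0,0,0.0521,-0.0435,0,0.0237,0.036,0,0,0.0521,-0.0435,0,0.0237,0.036,0,0,0.0521,-0.0435,0,0.0237,0.036,0,0,0.0521,-0.0435,0,0.0237,0.036,0,0,0.0521,-0.0435,0,0.0237,0.036,0,0,0.0521,-0.0435,0,0.0237,0.036,0,0]' 60
python3 - <<'E'
from rig import *
from h import *
w=get_image("wrist");cv2.imwrite("pics/w1.png",w["frame"][:,:,::-1]);s=observe()
print({k:np.round(s[k],3).tolist() for k in("q","position","tool_rot","ft_force","grip_width")},w["fov_y"],w["cx"],w["cy"],np.array(w["world_to_cam"]).round(3).tolist())
for x,y,z in [(-.014,.05,.055),(-.014,-.05,.055),(-.014,-.05,.01),(-.05,.095,.19),(-.05,-.095,.19)]:
    print(proj(w,[.605+.6405*x-.768*y,.1745+.768*x+.6405*y,z]).round(1))
E
```

```text
time_s: 2.2
position: [0.5549, 0.1145, 0.2066]
tool_rot: [[0.766, -0.526, 0.369], [-0.643, -0.626, 0.442], [-0.001, -0.576, -0.818]]
ft_force: [-0.1, -0.4, -0.2]
grip_width: -0.0002
{'q': [-16.13, 14.971, 94.262, 37.421, 60.91, 7.978], 'position': [0.556, 0.118, 0.206], 'tool_rot': [[0.767, -0.525, 0.369], [-0.641, -0.624, 0.446], [-0.004, -0.579, -0.815]], 'ft_force': [-1.464, 0.546, -1.663], 'grip_width': 0.0} 60.31216810787823 317.36351557109424 199.94936743676095 [[0.766, -0.643, -0.001, -0.352], [0.613, 0.731, 0.299, -0.509], [-0.191, -0.229, 0.954, -0.249], [0.0, 0.0, 0.0, 1.0]]
[266.9 206.8]
[365.8 206.6]
[360.5 217.7]
[158.8 201.8]
[472.6 200.9]
```

View pics/w1.png

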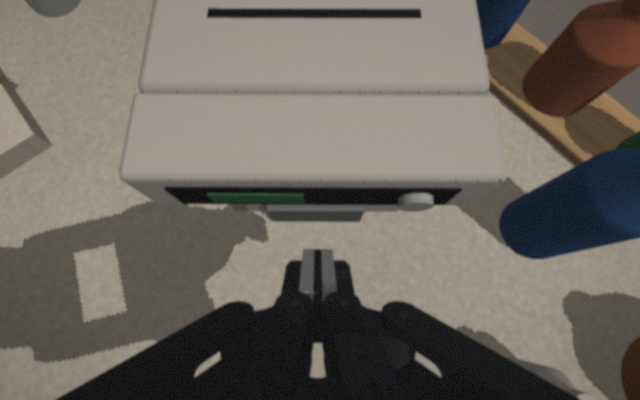

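The wrist view shows the hood level, its lower edge at row ~203, and the dark panel's lower edge at (272–362, 219). The shut fingers at column 317 are centred on the panel. I'll back off a little, descend, then approach.

```bash
python3 -m crank '[0,0,0,-0.0128,-0.0154,0,0,0,0,0,0,0,-0.041,0,0,0,0,0,0,-0.041,0,0,0,0,0,0,-0.041,0,0,0,0,0,0,-0.041,0,0,0,0,0.008,0.0096,0,0,0,0,0,0.008,0.0096,0,0,0,0,0,0.008,0.0096,0,0,0,0,0,0.0064,0.0077,0,0,0,0,0,0,0,0,0]' 60
python3 - <<'E'
from rig import *
from h import *
w=get_image("wrist");t=get_image("side");cv2.imwrite("pics/w2.png",np.hstack([cv2.resize(w["frame"],(480,300)),t["frame"][60:360,250:550]])[:,:,::-1]);s=observe()
print({k:np.round(s[k],3).tolist() for k in("position","tool_rot","ft_force")})
E
```

```text
time_s: 3.25
position: [0.5721, 0.1348, 0.0425]
tool_rot: [[0.767, -0.526, 0.368], [-0.641, -0.628, 0.441], [-0.001, -0.574, -0.819]]
ft_force: [0.9, -0.7, -0.0]
grip_width: 0.0001
{'position': [0.571, 0.134, 0.042], 'tool_rot': [[0.767, -0.526, 0.367], [-0.642, -0.628, 0.44], [-0.001, -0.573, -0.819]], 'ft_force': [0.351, -0.42, 0.115]}
```

View pics/w2.png

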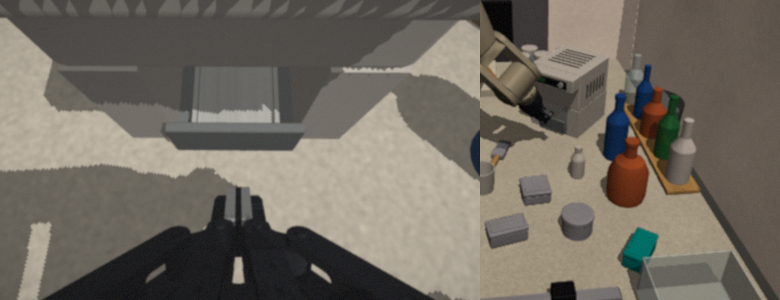

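The wrist view (half-scale) shows the tray panel at (165–303, 125–150) with the pocket behind it. The finger centre is at column 238, about 3 mm off the panel centre, and the fingertips are still short of it. I'll approach in small steps.

```bash
python3 -m crank '[0,0,0,0.0032,0.0038,0,0,0,0,0,0.0032,0.0038,0,0,0,0,0,0.0032,0.0038,0,0,0,0,0,0,0,0,0]' 60; python3 -m crank '[0,0,0,0.0019,0.0023,0,0,0,0,0,0.0019,0.0023,0,0,0,0,0,0.0,0.0,0,0]' 60
```

```text
time_s: 3.75
position: [0.5815, 0.1459, 0.0424]
tool_rot: [[0.767, -0.526, 0.368], [-0.642, -0.628, 0.44], [-0.001, -0.574, -0.819]]
ft_force: [0.1, 0.1, -0.1]
grip_width: 0.0
time_s: 4.05
position: [0.5852, 0.1503, 0.0424]
tool_rot: [[0.767, -0.526, 0.368], [-0.642, -0.627, 0.44], [-0.001, -0.574, -0.819]]
ft_force: [-0.7, -0.4, -0.1]
grip_width: 0.0003
```

```bash
python3 -m crank '[0,0,0,0.0019,0.0023,0,0,0,0,0,0.0019,0.0023,0,0,0,0,0,0.0,0.0,0,0]' 60; python3 -m crank '[0,0,0,0.0019,0.0023,0,0,0,0,0,0,0,0,0]' 60
```

```text
time_s: 4.35
position: [0.589, 0.1549, 0.0423]
tool_rot: [[0.767, -0.527, 0.368], [-0.642, -0.627, 0.44], [-0.001, -0.574, -0.819]]
ft_force: [-0.1, 0.8, -0.2]
grip_width: -0.0
time_s: 4.55
position: [0.5909, 0.1571, 0.0423]
tool_rot: [[0.766, -0.527, 0.368], [-0.642, -0.627, 0.44], [-0.001, -0.574, -0.819]]
ft_force: [-0.1, 1.0, -0.1]
grip_width: 0.0001
```

```bash
python3 -m crank '[0,0,0,0.0019,0.0023,0,0,0,0,0,0,0,0,0]' 60; python3 -m crank '[0,0,0,0.0019,0.0023,0,0,0,0,0,0,0,0,0]' 60; python3 -m crank '[0,0,0,0.0019,0.0023,0,0,0,0,0,0,0,0,0]' 60
```

```text
time_s: 4.75
position: [0.5928, 0.1595, 0.0424]
tool_rot: [[0.767, -0.527, 0.368], [-0.642, -0.627, 0.44], [-0.001, -0.574, -0.819]]
ft_force: [0.5, 0.3, -0.2]
grip_width: 0.0003
time_s: 4.95
position: [0.5947, 0.1618, 0.0423]
tool_rot: [[0.767, -0.527, 0.368], [-0.642, -0.627, 0.44], [-0.001, -0.574, -0.819]]
ft_force: [-0.3, 0.0, 0.1]
grip_width: 0.0001
time_s: 5.15
position: [0.5966, 0.1641, 0.0423]
tool_rot: [[0.767, -0.527, 0.368], [-0.642, -0.627, 0.44], [-0.001, -0.574, -0.819]]
ft_force: [0.4, 0.5, -0.1]
grip_width: -0.0001
```

```bash
python3 - <<'E'
from rig import *
from h import *
w=get_image("wrist");cv2.imwrite("pics/w3.png",w["frame"][:,:,::-1])
p=observe()
print(proj(w,p["position"]),proj(w,np.array(p["position"])+.014*np.array(p["tool_rot"])[:,2]))
E
```

```text
[315.45477722 242.89581039] [315.57456725 232.5436714 ]
```

View pics/w3.png

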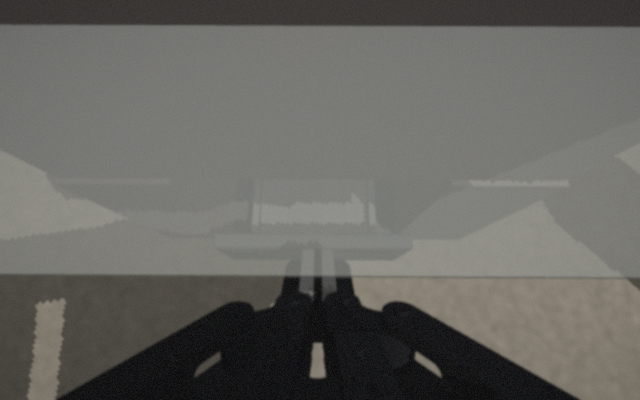

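The panel spans columns 215–412 (rows 235–258). The fingertips at (318,249) overlap its face, so they're about to touch; the hood edge overlays the top of the view. I'll keep going with small steps.

```bash
python3 -m crank '[0,0,0,0.0019,0.0023,0,0,0,0,0,0,0,0,0]' 60; python3 -m crank '[0,0,0,0.0019,0.0023,0,0,0,0,0,0,0,0,0]' 60;python3 - <<'E'
from rig import *
from h import *
w=get_image("wrist");o,_=ray(w,0,0);d=o-[.605,.1745,0];print("cam cab",d[0]*.6405+d[1]*.768,-d[0]*.768+d[1]*.6405,d[2])
E
```

```text
time_s: 5.4
position: [0.5985, 0.1664, 0.0424]
tool_rot: [[0.766, -0.527, 0.368], [-0.642, -0.627, 0.44], [-0.001, -0.574, -0.819]]
ft_force: [-1.2, 0.1, -0.2]
grip_width: -0.0001
time_s: 5.6
position: [0.6004, 0.1687, 0.0424]
tool_rot: [[0.767, -0.527, 0.368], [-0.642, -0.627, 0.44], [-0.001, -0.574, -0.819]]
ft_force: [0.0, -0.7, 0.1]
grip_width: 0.0001
cam cab -0.040113273970218785 -0.001252675118158443 0.22501318788620214
```

```bash
python3 - <<'E'
from rig import *
from h import *
w=get_image("wrist");cv2.imwrite("pics/w4.png",cv2.resize(w["frame"][200:320,220:420],(800,480),interpolation=cv2.INTER_CUBIC)[:,:,::-1])
for x in(-.014,-.006,0):
  for y,z in [(.05,.055),(-.05,.055),(.05,.01),(-.05,.01)]:
    print((x,y,z),proj(w,[.605+.6405*x-.768*y,.1745+.768*x+.6405*y,z]).round(1))
p=observe();R=np.array(p["tool_rot"]);print(proj(w,np.array(p["position"])+R@[0,0,.014]),p["ft_force"])
E
```

```text
(-0.014, 0.05, 0.055) [213.9 251.3]
(-0.014, -0.05, 0.055) [416.3 250.8]
(-0.014, 0.05, 0.01) [234.9 262.5]
(-0.014, -0.05, 0.01) [396.4 262.1]
(-0.006, 0.05, 0.055) [215.3 235.4]
(-0.006, -0.05, 0.055) [414.9 234.9]
(-0.006, 0.05, 0.01) [235.7 249.6]
(-0.006, -0.05, 0.01) [395.5 249.2]
(0, 0.05, 0.055) [216.3 223.7]
(0, -0.05, 0.055) [413.9 223.2]
(0, 0.05, 0.01) [236.4 240.1]
(0, -0.05, 0.01) [394.8 239.7]
[315.67645136 232.4703685 ] [ 0.04700458 -0.45185809  0.90062994]
```

View pics/w4.png

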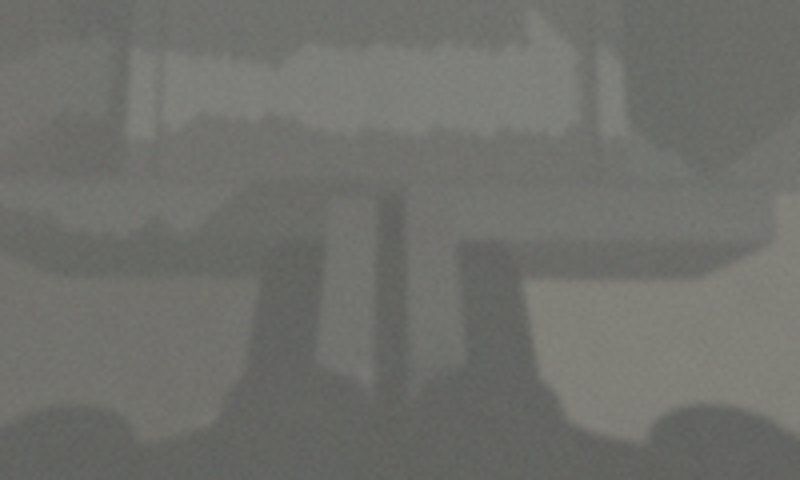

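The panel hasn't moved, and the pad tips (crop (350,195)) seem to overlap its top face. That suggests the tips are higher or farther back than nominal. I'll back off and probe the table to find where they really are.

```bash
python3 -m crank '[0,0,0,-0.0192,-0.023,0,0,0,0,0,-0.0192,-0.023,0,0,0,0,0,0,0,-0.018,0,0,0,0,0,0,0,0]' 60; for i in 1; do python3 -m crank '[0,0,0,0,0,-0.003,0,0,0,0,0,0,0,0]' 60; done; python3 -m crank '[0,0,0,0,0,-0.003,0,0,0,0,0,0,0,0]' 60
```

```text
time_s: 6.1
position: [0.561, 0.122, 0.0231]
tool_rot: [[0.766, -0.529, 0.366], [-0.643, -0.626, 0.44], [-0.004, -0.573, -0.82]]
ft_force: [0.3, 0.3, -0.5]
grip_width: -0.0002
time_s: 6.3
position: [0.5621, 0.1228, 0.0215]
tool_rot: [[0.767, -0.526, 0.368], [-0.642, -0.628, 0.44], [-0.001, -0.574, -0.819]]
ft_force: [0.4, -0.5, 0.1]
grip_width: 0.0002
time_s: 6.5
position: [0.5618, 0.1228, 0.0183]
tool_rot: [[0.767, -0.526, 0.367], [-0.642, -0.628, 0.44], [-0.001, -0.574, -0.819]]
ft_force: [0.0, -0.1, 1.4]
grip_width: -0.0001
```

```bash
python3 -m crank '[0,0,0,0,0,-0.002,0,0,0,0,0,0,0,0]' 60; python3 -m crank '[0,0,0,0,0,-0.002,0,0,0,0,0,0,0,0]' 60;  python3 -m crank '[0,0,0,0,0,-0.002,0,0,0,0,0,0,0,0]' 60
```

```text
time_s: 6.7
position: [0.5618, 0.1226, 0.0162]
tool_rot: [[0.767, -0.527, 0.367], [-0.642, -0.627, 0.44], [-0.001, -0.573, -0.819]]
ft_force: [0.4, -0.2, 0.7]
grip_width: -0.0002
time_s: 6.9
position: [0.5617, 0.1225, 0.0141]
tool_rot: [[0.766, -0.527, 0.367], [-0.642, -0.627, 0.44], [-0.002, -0.573, -0.819]]
ft_force: [-0.8, -0.3, -0.4]
grip_width: -0.0001
time_s: 7.1
position: [0.5617, 0.1225, 0.0121]
tool_rot: [[0.766, -0.527, 0.367], [-0.642, -0.627, 0.44], [-0.002, -0.573, -0.819]]
ft_force: [0.2, -0.6, -0.0]
grip_width: 0.0001
```

```bash
python3 -m crank '[0,0,0,0,0,-0.003,0,0,0,0,0,0,0,0]' 60; python3 -m crank '[0,0,0,0,0,-0.003,0,0,0,0,0,0,0,0]' 60;  python3 -m crank '[0,0,0,0,0,-0.003,0,0,0,0,0,0,0,0]' 60
python3 - <<'E'
from rig import *
from h import *
w=get_image("wrist");s=get_image("side");cv2.imwrite("pics/w5.png",np.hstack([cv2.resize(w["frame"][150:310,220:420],(400,320)),cv2.resize(s["frame"][110:210,270:390],(384,320),interpolation=cv2.INTER_CUBIC)])[:,:,::-1])
p=observe();R=np.array(p["tool_rot"]);print(proj(w,np.array(p["position"])+R@[0,0,.014]),proj(s,p["position"]),p["ft_force"])
E
```

```text
time_s: 7.3
position: [0.5617, 0.1225, 0.009]
tool_rot: [[0.766, -0.527, 0.367], [-0.642, -0.627, 0.44], [-0.002, -0.573, -0.819]]
ft_force: [-0.2, -0.1, 0.0]
grip_width: 0.0003
time_s: 7.5
position: [0.5617, 0.1225, 0.006]
tool_rot: [[0.766, -0.527, 0.367], [-0.642, -0.627, 0.44], [-0.002, -0.573, -0.819]]
ft_force: [-0.0, -0.3, 0.2]
grip_width: -0.0
time_s: 7.7
position: [0.5617, 0.1225, 0.003]
tool_rot: [[0.766, -0.527, 0.367], [-0.642, -0.627, 0.44], [-0.002, -0.573, -0.819]]
ft_force: [-0.1, 0.3, -0.4]
grip_width: 0.0002
[315.83544196 232.0989217 ] [313.37282448 197.94850737] [-0.21334608  0.84241174  0.29287469]
```

View pics/w5.png

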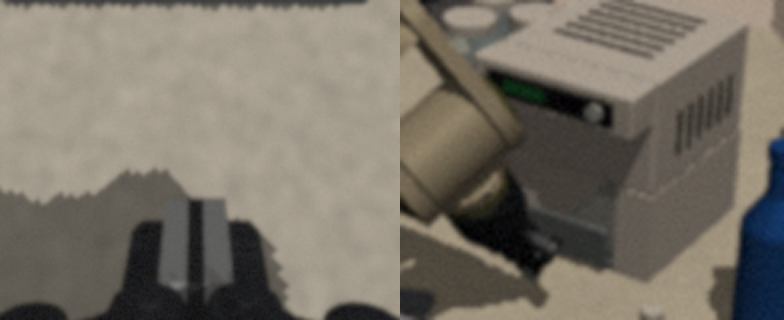

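In the side view the shut fingertips (crop (540,272)) are still clearly above their shadow at (540,300), even though the reported TCP z is 3 mm. So the shut tips sit well behind the stated TCP. I'll keep probing down to measure that offset.

```bash
python3 -m crank '[0,0,0,0,0,-0.003,0,0,0,0,0,-0.003,0,0,0,0,0,0,0,0,0]' 60|grep -v rot; python3 -m crank '[0,0,0,0,0,-0.003,0,0,0,0,0,0,0,0]' 60|grep -v rot;  python3 -m crank '[0,0,0,0,0,-0.003,0,0,0,0,0,0,0,0]' 60|grep -v rot
```

```text
time_s: 8.1
position: [0.5619, 0.1191, 0.0002]
ft_force: [1.0, 0.2, -0.4]
grip_width: 0.0001
time_s: 8.3
position: [0.5617, 0.1195, -0.003]
ft_force: [-0.1, 0.0, 1.2]
grip_width: -0.0
time_s: 8.5
position: [0.5617, 0.1195, -0.006]
ft_force: [0.7, 0.7, -0.3]
grip_width: -0.0001
```

```bash
python3 -m crank '[0,0,0,0,0,-0.002,0,0,0,0,0,0,0,0]' 60|grep -v rot; python3 -m crank '[0,0,0,0,0,-0.002,0,0,0,0,0,0,0,0]' 60|grep -v rot;  python3 -m crank '[0,0,0,0,0,-0.002,0,0,0,0,0,0,0,0]' 60|grep -v rot
```

```text
time_s: 8.7
position: [0.5617, 0.1195, -0.0079]
ft_force: [0.5, 0.1, -0.4]
grip_width: 0.0002
time_s: 8.9
position: [0.5618, 0.1195, -0.0099]
ft_force: [-0.2, -0.0, 0.4]
grip_width: 0.0002
time_s: 9.1
position: [0.5617, 0.1195, -0.0119]
ft_force: [-0.3, -0.3, -0.9]
grip_width: -0.0002
```

```bash
for r in 1; do python3 -m crank '[0,0,0,0,0,-0.003,0,0,0,0,0,0,0,0]' 60|grep -v rot; python3 -m crank '[0,0,0,0,0,-0.002,0,0,0,0,0,0,0,0]' 60|grep -v rot;  python3 -m crank '[0,0,0,0,0,-0.002,0,0,0,0,0,0,0,0]' 60|grep -v rot; done
```

```text
time_s: 9.3
position: [0.5617, 0.1195, -0.015]
ft_force: [-0.4, 0.5, -0.1]
grip_width: 0.0002
time_s: 9.5
position: [0.562, 0.1195, -0.0161]
ft_force: [-3.2, -2.2, 7.8]
grip_width: -0.0001
time_s: 9.7
position: [0.5621, 0.1196, -0.0164]
ft_force: [-11.5, -7.2, 28.1]
grip_width: 0.0008
```

```bash
python3 -m crank '[0,0,0,0,0,-0.002,0,0,0,0,0,0,0,0]' 60|grep -v rot; python3 -m crank '[0,0,0,0,0,-0.002,0,0,0,0,0,0,0,0]' 60|grep -v rot
```

```text
time_s: 9.9
position: [0.5623, 0.1197, -0.0166]
ft_force: [-20.4, -11.3, 49.8]
grip_width: -0.0002
time_s: 10.1
position: [0.5625, 0.1198, -0.0169]
ft_force: [-30.6, -18.4, 72.0]
grip_width: -0.0004
```

The table contact is at reported TCP z = −16 mm, about 33 mm lower than nominal. I'll back off, then check whether the offset is along the tool axis or a vertical bias.

```bash
python3 -m crank '[0,0,0,0,0,0.025,0,0,0,0,0,0.02,0,0,0,0,0,0,0,0,0]' 60|grep -v rot; python3 - <<'E' 
exec(open('fit.py').read().split('ct=src')[0])
for n,p in {"a":(.550,.109,.028),"b":(.567,.129,.0253)}.items(): print(n,P(s,[p],-.337),P(s,[p],0))
p=observe();print(p["position"],p["q"],p["ft_force"])
im=s["frame"].astype(int);dark=(im.max(2)<60);print([(v,np.where(dark[v,295:330])[0][[0,-1]]+295) for v in range(180,205) if dark[v,295:330].any()])
E
```

```text
time_s: 10.4
position: [0.5615, 0.1408, 0.003]
ft_force: [0.2, 0.6, 1.0]
grip_width: -0.0
a [[310.35404796 194.10254667]] [[310.34982956 194.10098156]]
b [[314.74195078 191.39547766]] [[314.74007104 191.39381251]]
[0.56162168 0.13957324 0.00210191] [-12.96540125  34.6037064  106.88507122  58.9842289   36.65013115
 -21.30833662] [-0.10265714 -0.35261683  0.09340522]
[(180, array([295, 325])), (181, array([295, 327])), (182, array([295, 329])), (183, array([295, 329])), (184, array([296, 329])), (185, array([297, 329])), (186, array([301, 329])), (187, array([302, 329])), (188, array([303, 329])), (189, array([306, 329])), (190, array([306, 329])), (191, array([307, 329])), (192, array([308, 312])), (193, array([308, 311])), (194, array([310, 310]))]
```

The camera row and the table touch agree: the shut tips lie about 25 mm behind the reported TCP along the axis. I'll press at TCP z≈12 mm so the tips meet the panel at mid height.

```bash
python3 -m crank '[0,0,0,0.0061,-0.0051,0.01,0, 0,0,0,0.0127,0.0152,0,0, 0,0,0,0.0127,0.0152,0,0, 0,0,0,0,0,0,0]' 60|grep -v rot;python3 -m crank '[0,0,0,0.0019,0.0023,0,0, 0,0,0,0,0,0,0]' 60|grep -v rot;python3 -m crank '[0,0,0,0.0019,0.0023,0,0, 0,0,0,0,0,0,0]' 60|grep -v rot
```

```text
time_s: 10.9
position: [0.5941, 0.1653, 0.0119]
ft_force: [-0.2, -0.1, 0.2]
grip_width: 0.0
time_s: 11.1
position: [0.5949, 0.1666, 0.0119]
ft_force: [0.1, -0.0, 0.6]
grip_width: 0.0
time_s: 11.3
position: [0.5968, 0.1689, 0.012]
ft_force: [-1.0, -3.4, -1.4]
grip_width: 0.0
```

```bash
python3 -m crank '[0,0,0,0.0032,0.0038,0,0, 0,0,0,0.0019,0.0023,0,0, 0,0,0,0,0,0,0]' 60|grep -v rot;python3 -m crank '[0,0,0,0.0013,0.0015,0,0, 0,0,0,0,0,0,0]' 60|grep -v rot
```

```text
time_s: 11.6
position: [0.6019, 0.1749, 0.012]
ft_force: [-2.9, -5.1, -0.2]
grip_width: 0.0001
time_s: 11.8
position: [0.6031, 0.1763, 0.012]
ft_force: [-3.2, -5.6, 0.2]
grip_width: 0.0001
```

```bash
python3 -m crank '[0,0,0,-0.0288,-0.0346,0,0, 0,0,0,-0.0288,-0.0346,0,0, 0,0,0,-0.0288,-0.0346,0,0, 0,0,0,-0.0064,-0.0077,0,0, 0,0,0,0,0,0.04,0, 0,0,0,0,0,0.04,0, 0,0,0,0,0,0.04,0, 0,0,0,0,0,0.04,0, 0,0,0,0,0,0,0, 0,0,0,0,0,0,0, 0,0,0,0,0,0,0, 0,0,0,0,0,0,0, 0,0,0,0,0,0,0, 0,0,0,0,0,0,0]' 60
python3 - <<'E'
from rig import *
from h import *
w=get_image("wrist");s=get_image("side")
cv2.imwrite("pics/w6.png",w["frame"][:,:,::-1])
np.save("w6.npy",np.array(w["world_to_cam"]))
for x in(-.124,-.014):
  for y,z in [(.05,.055),(-.05,.055),(.05,.01),(-.05,.01)]:
    print((x,y,z),proj(w,[.605+.6405*x-.768*y,.1745+.768*x+.6405*y,z]).round(1))
E
```

```text
time_s: 13.2
position: [0.5106, 0.0655, 0.1717]
tool_rot: [[0.766, -0.527, 0.367], [-0.642, -0.627, 0.441], [-0.003, -0.573, -0.819]]
ft_force: [0.2, -0.1, 0.3]
grip_width: 0.0001
(-0.124, 0.05, 0.055) [262.5 243.6]
(-0.124, -0.05, 0.055) [376.7 243.3]
(-0.124, 0.05, 0.01) [269.5 251.5]
(-0.124, -0.05, 0.01) [369.4 251.2]
(-0.014, 0.05, 0.055) [267.6 131.1]
(-0.014, -0.05, 0.055) [370.6 130.8]
(-0.014, 0.05, 0.01) [273.3 151.1]
(-0.014, -0.05, 0.01) [364.6 150.8]
```

View pics/w6.png

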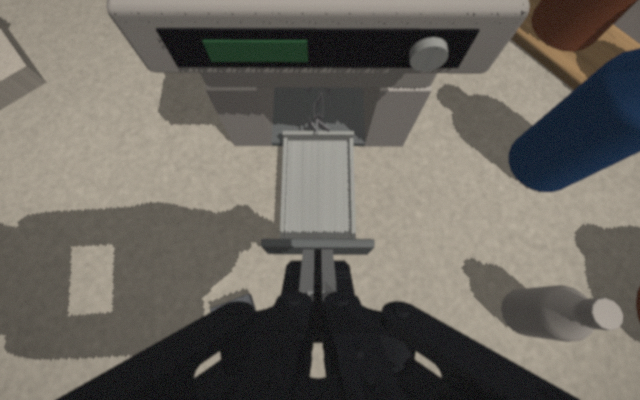

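The tray is fully out: the panel spans columns 262–374 at rows 240–253, and the pocket columns 281–352 are centred on the gripper plane at 318. Next is the tin: I'll turn −36.5° and stop short of it for a wrist look.

```bash
python3 -m crank '[0,0,-0.058,-0.0135,-0.0373,0,0, 0,0,-0.058,-0.0135,-0.0373,0,0, 0,0,-0.058,-0.0135,-0.0373,0,0, 0,0,-0.058,-0.0135,-0.0373,0,20, 0,0,-0.058,-0.0135,-0.0373,0,100, 0,0,-0.058,-0.0135,-0.0373,0,100, 0,0,-0.058,-0.0135,-0.0373,0,100, 0,0,-0.058,-0.0135,-0.0373,0,100, 0,0,-0.058,-0.0135,-0.0373,0,100, 0,0,-0.058,-0.0135,-0.0373,0,100, 0,0,-0.058,-0.0135,-0.0373,0,100, 0,0,0,0,0,0,100, 0,0,0,0,0,0,100, 0,0,0,0,0,0,100]' 60
python3 - <<'E'
from rig import *
from h import *
w=get_image("wrist");cv2.imwrite("pics/w7.png",w["frame"][:,:,::-1]);np.save("w7.npy",w["frame"])
c,n=np.cos(.2363),np.sin(.2363)
for z in(.05,0):
  for x,y in [(.05,.028),(.05,-.028),(-.05,-.028),(-.05,.028)]:
    print((x,y,z),proj(w,[.4204+c*x-n*y,-.3307+n*x+c*y,z]).round(1))
# tray rows from the previous picture
im=cv2.cvtColor(cv2.imread("pics/w6.png"),cv2.COLOR_BGR2GRAY).astype(float)
for a,b in((268,292),(345,368)): print(a,im[236:258,a:b].mean(1).round().tolist())
M=np.load("w6.npy");w["world_to_cam"]=M
for v,z in((246,.055),(253,.01),(240,.055)):
    p=plane(w,318,v,z)-[.605,.1745,0];print(v,z,p[0]*.6405+p[1]*.768,-p[0]*.768+p[1]*.6405)
E
```

```text
time_s: 14.7
position: [0.3625, -0.3437, 0.1722]
tool_rot: [[0.234, -0.797, 0.557], [-0.972, -0.191, 0.136], [-0.002, -0.574, -0.819]]
ft_force: [0.5, 0.8, -0.6]
grip_width: 0.0855
(0.05, 0.028, 0.05) [288.4 153.8]
(0.05, -0.028, 0.05) [346.2 153.7]
(-0.05, -0.028, 0.05) [349.  257.6]
(-0.05, 0.028, 0.05) [285.5 257.6]
(0.05, 0.028, 0) [292.1 172.9]
(0.05, -0.028, 0) [342.7 172.9]
(-0.05, -0.028, 0) [344.8 264.3]
(-0.05, 0.028, 0) [289.9 264.3]
268 [93.0, 90.0, 81.0, 72.0, 66.0, 65.0, 64.0, 65.0, 64.0, 61.0, 57.0, 51.0, 48.0, 48.0, 49.0, 52.0, 58.0, 84.0, 120.0, 146.0, 158.0, 160.0]
345 [126.0, 122.0, 112.0, 102.0, 101.0, 104.0, 106.0, 108.0, 109.0, 108.0, 100.0, 85.0, 70.0, 64.0, 63.0, 62.0, 65.0, 77.0, 106.0, 137.0, 153.0, 158.0]
246 0.055 -0.12625837766459966 0.0013856739405788965
253 0.01 -0.12570017043954457 0.0014091290358974884
240 0.055 -0.12095805909611372 0.0013689946138639442
```

View pics/w7.png

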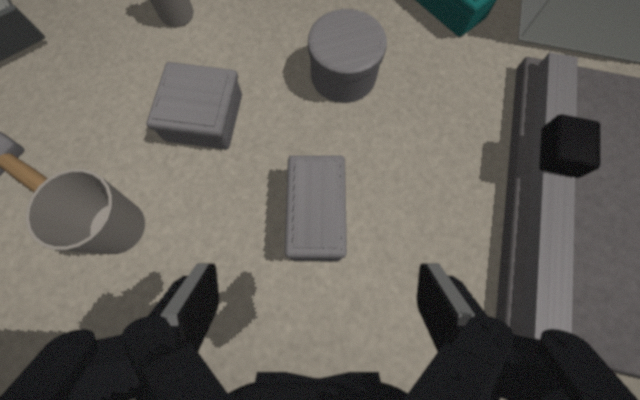

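The wrist view shows the tin's lid corners at about (288,155), (346,155), (347,257) and (286,259). That matches the fitted pose within 2 px, and the fingers at (215,265) and (420,265) are centred on it. I'll descend to straddle it.

```bash
python3 -m crank '[0,0,0,0.043,0.0099,0,100, 0,0,0,0.043,0.0099,0,100, 0,0,0,0,0,-0.04,100, 0,0,0,0,0,-0.04,100, 0,0,0,0,0,-0.04,100, 0,0,0,0,0,-0.03,100, 0,0,0,0,0,-0.015,100, 0,0,0,0,0,0,100, 0,0,0,0,0,0,100]' 40
```

```text
time_s: 15.65
position: [0.4486, -0.3246, 0.0079]
tool_rot: [[0.234, -0.796, 0.558], [-0.972, -0.191, 0.135], [-0.001, -0.574, -0.819]]
ft_force: [0.3, -0.1, 1.6]
grip_width: 0.0853
```

```bash
python3 -m crank '[0,0,0,0,0,-0.005,100, 0,0,0,0,0,-0.005,100, 0,0,0,0,0,-0.005,100, 0,0,0,0,0,0,100]' 40|grep -v rot; python3 -m crank '[0,0,0,0,0,0,40, 0,0,0,0,0,0,40, 0,0,0,0,0,0,40, 0,0,0,0,0,0,40, 0,0,0,0,0,0,30, 0,0,0,0,0,0,30, 0,0,0,0,0,0,30, 0,0,0,0,0,0,30]' 40
```

```text
time_s: 16.05
position: [0.4481, -0.3249, -0.0081]
ft_force: [-0.9, 0.1, 0.0]
grip_width: 0.0851
time_s: 16.85
position: [0.4482, -0.3246, -0.0074]
tool_rot: [[0.234, -0.797, 0.558], [-0.972, -0.19, 0.135], [-0.002, -0.574, -0.819]]
ft_force: [-2.7, 2.8, 5.4]
grip_width: 0.0559
```

```bash
python3 -m crank '[0,0,0,0,0,0.005,30, 0,0,0,0,0,0.01,30, 0,0,0,0,0,0.02,30, 0,0,0,0,0,0.03,30, 0,0,0,0,0,0.03,30, 0,0,0,0,0,0,30, 0,0,0,0,0,0,30, 0,0,0,0,0,0,30]' 40
python3 - <<'E'
from rig import *
from h import *
w=get_image("wrist");cv2.imwrite("pics/w8.png",w["frame"][:,:,::-1]);s=get_image("side")
cv2.imwrite("pics/s8.png",s["frame"][:,:,::-1])
f=[];
p=observe();R=np.array(p["tool_rot"]);T=np.array(p["position"]);print(T,p["ft_force"])
g=w["frame"].mean(2)
print([int(x) for x in g[120:300:3,317]])
xt=np.array([.972,.234,0])
for dz in(.05,):
  for a in(.05,-.05):
    c=np.array([.4204,-.3307,0])+[T[0]-.4482,T[1]+.3246,T[2]+.0074]
    print(a,proj(w,c+a*xt+[0,0,dz]))
E
```

```text
time_s: 17.65
position: [0.4479, -0.3246, 0.0865]
tool_rot: [[0.233, -0.797, 0.557], [-0.972, -0.189, 0.136], [-0.003, -0.573, -0.82]]
ft_force: [-0.6, -0.2, -2.9]
grip_width: 0.0553
[ 0.44794855 -0.32461201  0.08627422] [ 0.52839105  0.64331091 -2.244278  ]
[60, 74, 80, 80, 90, 137, 140, 139, 138, 135, 135, 135, 139, 137, 138, 121, 109, 113, 113, 115, 121, 120, 121, 122, 119, 121, 121, 122, 121, 121, 120, 122, 122, 120, 123, 120, 120, 121, 121, 121, 121, 120, 122, 120, 119, 118, 118, 120, 121, 121, 121, 121, 119, 121, 117, 117, 119, 118, 120, 120]
0.05 [312.70251649 164.45746829]
-0.05 [311.77451989 464.39879943]
```

The tin is held: width 55–56 mm, 2.2 N of weight, and its far lid edge is within 2 px of where I predicted. I'll carry it to a point 80 mm in front of the placing spot and turn +36.5° on the way.

```bash
python3 -m crank '[0,0,0,0,0,0.02,30, 0,0,0.053,0.007,0.0345,0,30, 0,0,0.053,0.007,0.0345,0,30, 0,0,0.053,0.007,0.0345,0,30, 0,0,0.053,0.007,0.0345,0,30, 0,0,0.053,0.007,0.0345,0,30, 0,0,0.053,0.007,0.0345,0,30, 0,0,0.053,0.007,0.0345,0,30, 0,0,0.053,0.007,0.0345,0,30, 0,0,0.053,0.007,0.0345,0,30, 0,0,0.053,0.007,0.0345,0,30, 0,0,0.053,0.007,0.0345,0,30, 0,0,0.053,0.007,0.0345,0,30, 0,0,0,0,0,0,30, 0,0,0,0,0,0,30, 0,0,0,0,0,0,30]' 40
```

```text
time_s: 19.35
position: [0.532, 0.0884, 0.1068]
tool_rot: [[0.764, -0.529, 0.368], [-0.645, -0.626, 0.439], [-0.002, -0.573, -0.819]]
ft_force: [-0.6, 0.9, -2.1]
grip_width: 0.0554
```

```bash
python3 -m crank '[0,0,0,0,0,-0.022,30, 0,0,0,0,0,-0.022,30, 0,0,0,0.0126,0.0155,0,30, 0,0,0,0.0126,0.0155,0,30, 0,0,0,0.0126,0.0155,0,30, 0,0,0,0.0125,0.0156,0,30, 0,0,0,0,0,0,30, 0,0,0,0,0,0,30, 0,0,0,0,0,0,30]' 40|grep -v rot
python3 - <<'E'
from rig import *
from h import *
w=get_image("wrist");cv2.imwrite("pics/w9.png",w["frame"][:,:,::-1])
E
```

```text
time_s: 20.25
position: [0.5822, 0.15, 0.0631]
ft_force: [-0.3, 0.5, -1.9]
grip_width: 0.0556
```

```bash
python3 -m crank '[0,0,0,0,0,-0.01,30, 0,0,0,0,0,-0.01,30, 0,0,0,0,0,-0.01,30, 0,0,0,0,0,-0.01,30, 0,0,0,0,0,0,30, 0,0,0,0,0,0,30]' 40|grep -v rot; python3 -m crank '[0,0,0,0,0,-0.005,30, 0,0,0,0,0,-0.004,30, 0,0,0,0,0,0,30, 0,0,0,0,0,0,30]' 40|grep -v rot
```

```text
time_s: 20.9
position: [0.5825, 0.1506, 0.0235]
ft_force: [0.4, -0.4, -1.2]
grip_width: 0.0554
time_s: 21.3
position: [0.5825, 0.1511, 0.0143]
ft_force: [0.2, -0.2, -1.9]
grip_width: 0.0556
```

```bash
python3 -m crank '[0,0,0,0,0,-0.002,30, 0,0,0,0,0,0,30, 0,0,0,0,0,0,30]' 40|grep -v rot; python3 -m crank '[0,0,0,0,0,-0.001,30, 0,0,0,0,0,0,30]' 40|grep -v rot;  python3 -m crank '[0,0,0,0,0,-0.001,30, 0,0,0,0,0,0,30]' 40|grep -v rot
```

```text
time_s: 21.6
position: [0.5825, 0.1511, 0.0123]
ft_force: [0.6, 0.6, -1.2]
grip_width: 0.055
time_s: 21.8
position: [0.5825, 0.1511, 0.0112]
ft_force: [-0.1, -0.5, -1.9]
grip_width: 0.0555
time_s: 22.0
position: [0.5826, 0.1512, 0.0106]
ft_force: [-1.8, -0.7, 1.6]
grip_width: 0.0554
```

Contact came at the expected height, with the tin on the pocket floor. I'll release gently and lift clear.

```bash
python3 -m crank '[0,0,0,0,0,0,66, 0,0,0,0,0,0,68, 0,0,0,0,0,0,71, 0,0,0,0,0,0,75, 0,0,0,0,0,0,80, 0,0,0,0,0,0,82, 0,0,0,0,0,0,82, 0,0,0,0,0,0,82, 0,0,0,0,0,0,82]' 20|grep -v rot; python3 -m crank '[0,0,0,-0.003,-0.004,0.01,82, 0,0,0,-0.006,-0.007,0.02,82, 0,0,0,-0.01,-0.012,0.03,82, 0,0,0,-0.02,-0.024,0.03,82, 0,0,0,-0.025,-0.03,0.02,82, 0,0,0,-0.025,-0.03,0,50, 0,0,0,0,0,0,0, 0,0,0,0,0,0,0, 0,0,0,0,0,0,0]' 40|grep -v rot
python3 - <<'E'
from rig import *
from h import *
w=get_image("wrist");cv2.imwrite("pics/w10.png",w["frame"][:,:,::-1])
a=.8757;c,n=np.cos(a),np.sin(a)
for x,y,z in [(-.0115,.028,.068),(-.0115,-.028,.068),(-.1115,.028,.068),(-.1115,-.028,.068),(-.1265,.05,.055),(-.1265,-.05,.055),(-.1265,0,.01)]:
    y+=.0025;print((x,y,z),proj(w,[.605+c*x-n*y,.1745+n*x+c*y,z]).round(1))
E
```

```text
time_s: 22.9
position: [0.5825, 0.1511, 0.0103]
ft_force: [-0.3, -0.2, -0.0]
grip_width: 0.07
time_s: 23.8
position: [0.4937, 0.0445, 0.1205]
ft_force: [-0.4, 0.2, 0.4]
grip_width: 0.0117
(-0.0115, 0.0305, 0.068) [280.8  60.5]
(-0.0115, -0.025500000000000002, 0.068) [349.3  60.3]
(-0.1115, 0.0305, 0.068) [277.1 174.7]
(-0.1115, -0.025500000000000002, 0.068) [353.6 174.4]
(-0.1265, 0.052500000000000005, 0.055) [249.3 199.7]
(-0.1265, -0.0475, 0.055) [381.7 199.1]
(-0.1265, 0.0025, 0.01) [315.8 214.6]
```

View pics/w10.png

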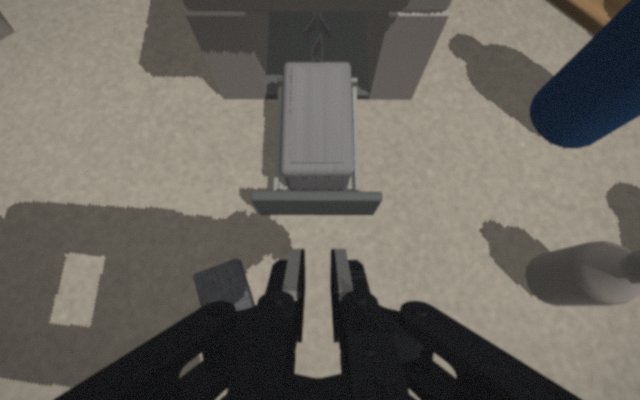

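The tin lies straight in the pocket: lid corners at (285,62), (350,62), (280,175) and (355,175), panel spanning 250–382, all within 2–4 px of prediction. The tray is still fully out. I'll lower the shut fingers in front of the panel and press it home.

```bash
python3 -m crank '[0,0,0,0,0,-0.036,0, 0,0,0,0,0,-0.036,0, 0,0,0,0,0,-0.036,0, 0,0,0,0.0064,0.0077,0,0, 0,0,0,0.0064,0.0077,0,0, 0,0,0,0.0064,0.0077,0,0, 0,0,0,0.0064,0.0077,0,0, 0,0,0,0.0019,0.0023,0,0, 0,0,0,0.0019,0.0023,0,0, 0,0,0,0.0019,0.0023,0,0, 0,0,0,0.0019,0.0023,0,0, 0,0,0,0.0019,0.0023,0,0, 0,0,0,0,0,0,0]' 60|grep -v rot
```

```text
time_s: 25.15
position: [0.5288, 0.0863, 0.0124]
ft_force: [-1.9, -3.2, 1.9]
grip_width: 0.0
```

```bash
python3 -m crank '[0,0,0,0.0026,0.0031,0,0, 0,0,0,0.0032,0.0038,0,0, 0,0,0,0.0032,0.0038,0,0, 0,0,0,0.0032,0.0038,0,0, 0,0,0,0.0032,0.0038,0,0, 0,0,0,0.0032,0.0038,0,0, 0,0,0,0.0032,0.0038,0,0, 0,0,0,0.0032,0.0038,0,0, 0,0,0,0.0032,0.0038,0,0, 0,0,0,0.0032,0.0038,0,0, 0,0,0,0.0032,0.0038,0,0, 0,0,0,0.0032,0.0038,0,0, 0,0,0,0.0032,0.0038,0,0, 0,0,0,0.0032,0.0038,0,0, 0,0,0,0.0032,0.0038,0,0, 0,0,0,0.0032,0.0038,0,0, 0,0,0,0.0032,0.0038,0,0, 0,0,0,0.0032,0.0038,0,0, 0,0,0,0.0019,0.0023,0,0, 0,0,0,0,0,0,0]' 60|grep -v rot
```

```text
time_s: 27.15
position: [0.5878, 0.156, 0.0124]
ft_force: [-1.4, -4.3, 2.5]
grip_width: -0.0001
```

```bash
python3 -m crank '[0,0,0,0.0032,0.0038,0,0, 0,0,0,0.0032,0.0038,0,0, 0,0,0,0.0032,0.0038,0,0, 0,0,0,0.0019,0.0023,0,0, 0,0,0,0,0,0,0]' 60|grep -v rot; python3 -m crank '[0,0,0,0.0019,0.0023,0,0, 0,0,0,0.0013,0.0015,0,0, 0,0,0,0,0,0,0]' 60|grep -v rot
```

```text
time_s: 27.65
position: [0.5994, 0.1697, 0.0123]
ft_force: [-1.6, -3.9, 2.2]
grip_width: 0.0002
time_s: 27.95
position: [0.6025, 0.1735, 0.0124]
ft_force: [-1.7, -4.0, 2.0]
grip_width: 0.0005
```

```bash
python3 -m crank '[0,0,0,0.0013,0.0015,0,0, 0,0,0,0,0,0,0]' 60|grep -v rot; python3 -m crank '[0,0,0,0.001,0.0012,0,0, 0,0,0,0,0,0,0]' 60|grep -v rot
```

```text
time_s: 28.15
position: [0.6037, 0.175, 0.0123]
ft_force: [-1.0, -4.7, 2.1]
grip_width: 0.0001
time_s: 28.35
position: [0.6047, 0.1762, 0.0123]
ft_force: [-0.3, -4.7, 2.2]
grip_width: -0.0007
```

```bash
python3 -m crank '[0,0,0,0.001,0.0012,0,0, 0,0,0,0,0,0,0]' 60|grep -v rot
```

```text
time_s: 28.55
position: [0.6054, 0.1769, 0.0123]
ft_force: [-4.1, -8.5, 4.6]
grip_width: -0.0001
```

The force rose, so this is the inner stop. I'll press 1 mm more to be sure, then back off gently and watch whether the tray follows the fingers.

```bash
python3 -m crank '[0,0,0,0.0006,0.0008,0,0, 0,0,0,0,0,0,0, 0,0,0,0,0,0,0]' 60|grep -v rot; python3 -m crank '[0,0,0,-0.0032,-0.0038,0,0, 0,0,0,-0.0032,-0.0038,0,0, 0,0,0,-0.0032,-0.0038,0,0, 0,0,0,-0.0032,-0.0038,0,0, 0,0,0,0,0,0,0]' 60|grep -v rot
```

```text
time_s: 28.85
position: [0.6056, 0.1771, 0.0122]
ft_force: [-9.7, -14.5, 7.8]
grip_width: -0.0002
time_s: 29.35
position: [0.5928, 0.1632, 0.0122]
ft_force: [-0.8, -0.4, -0.2]
grip_width: -0.0001
```

The force is zero after backing off 15 mm, so the tray stayed behind. I'll retreat to the first wrist viewpoint and compare the panel numerically with the opening picture.

```bash
python3 -m crank '[0,0,0,-0.025,-0.03,0,0, 0,0,0,-0.025,-0.03,0,0, 0,0,0,0,0,0.0485,0, 0,0,0,0,0,0.0485,0, 0,0,0,0,0,0.0485,0, 0,0,0,0,0,0.0485,0, 0,0,0,0.0131,0.0148,0,0, 0,0,0,0,0,0,0, 0,0,0,0,0,0,0, 0,0,0,0,0,0,0]' 60|grep -v rot
python3 - <<'E'
from rig import *
from h import *
g=lambda a:cv2.cvtColor(a,cv2.COLOR_BGR2GRAY).astype(int)
w=get_image("wrist");cv2.imwrite("pics/w11.png",w["frame"][:,:,::-1])
A=g(cv2.imread("pics/w1.png"));B=g(cv2.imread("pics/w11.png"))
for c in(285,350): print(c,A[196:228,c-4:c+5].mean(1).round().astype(int).tolist(),B[196:228,c-4:c+5].mean(1).round().astype(int).tolist())
s=get_image("side");t=get_image("top")
S0=g(cv2.imread("pics/side0.png"));S=g(s["frame"][:,:,::-1]);d=np.abs(S-S0)
print("side panel diff",d[165:200,303:340].mean(),d[165:200,303:340].max(),"  bystander areas",{k:round(float(d[v[1]:v[3],v[0]:v[2]].mean()),1) for k,v in dict(square=(288,232,324,265),round=(328,260,368,300),glue=(338,203,358,240),flagon=(375,195,420,268),tall=(372,150,402,222)).items()})
T0=g(cv2.imread("pics/top0.png"));T=g(t["frame"][:,:,::-1]);d=np.abs(T-T0)
print("top",{k:round(float(d[v[1]:v[3],v[0]:v[2]].mean()),1) for k,v in dict(brush=(245,238,318,278),cup=(320,260,355,295),square=(335,203,375,242),round=(388,168,432,206),glue=(314,160,336,184),tin_gone=(395,230,435,280)).items()})
E
```

```text
time_s: 30.35
position: [0.5557, 0.1181, 0.2052]
ft_force: [0.5, -0.6, -0.6]
grip_width: -0.0002
285 [51, 46, 44, 46, 44, 44, 42, 47, 65, 83, 93, 96, 97, 96, 86, 73, 61, 59, 58, 57, 58, 58, 57, 61, 76, 108, 132, 145, 147, 148, 148, 149] [22, 26, 38, 53, 59, 54, 46, 44, 46, 44, 44, 44, 47, 66, 83, 92, 86, 75, 62, 57, 57, 56, 56, 57, 57, 61, 83, 118, 139, 147, 147, 146]
350 [18, 18, 18, 19, 20, 19, 20, 32, 54, 78, 91, 97, 98, 97, 91, 77, 63, 58, 58, 58, 58, 57, 57, 57, 71, 99, 128, 145, 151, 151, 152, 150] [20, 16, 18, 18, 17, 19, 18, 18, 17, 19, 18, 18, 39, 66, 84, 94, 90, 76, 62, 58, 56, 58, 57, 57, 57, 59, 82, 116, 139, 149, 149, 149]
side panel diff 10.575289575289576 89   bystander areas {'square': 8.6, 'round': 8.3, 'glue': 9.1, 'flagon': 5.5, 'tall': 5.4}
top {'brush': 30.1, 'cup': 5.0, 'square': 5.2, 'round': 5.4, 'glue': 5.0, 'tin_gone': 23.6}
```

The panel edge is within 1–2 rows of the opening picture, but the arm still blocks the fixed cameras. I'll move it back toward the start for a clean comparison.

```bash
python3 -m crank '[0,0,0,-0.0237,-0.036,0,0, 0,0,0,-0.0237,-0.036,0,0, 0,0,0,-0.0237,-0.036,0,0, 0,0,0,-0.0237,-0.036,0,0, 0,0,0,-0.0237,-0.036,0,0, 0,0,0,-0.0237,-0.036,0,0, 0,0,0,-0.0237,-0.036,0,0, 0,0,0,-0.0237,-0.036,0,0, 0,0,0,-0.0237,-0.036,0,0, 0,0,0,-0.0237,-0.036,0,0, 0,0,0,-0.0237,-0.036,0,0, 0,0,0,-0.0237,-0.036,0,0, 0,0,0,-0.0237,-0.036,0,0, 0,0,0,0,0,0,0, 0,0,0,0,0,0,0, 0,0,0,0,0,0,0]' 60|grep -v rot
python3 - <<'E'
from rig import *
from h import *
g=lambda a:cv2.cvtColor(a,cv2.COLOR_BGR2GRAY).astype(np.float32)
def cmp(n,boxes):
    A=g(cv2.imread(f"pics/{n}0.png"));f=get_image(n)["frame"];cv2.imwrite(f"pics/{n}_end.png",f[:,:,::-1]);B=g(f[:,:,::-1])
    for k,(a,b,c,e) in boxes.items():
        d=np.abs(A-B)[b:e,a:c];sh,r=cv2.phaseCorrelate(A[b:e,a:c].copy(),B[b:e,a:c].copy());print(n,k,"diff",round(float(d.mean()),1),int(d.max()),"shift",np.round(sh,2),round(r,2))
cmp("side",dict(panel=(303,165,345,200),square=(284,228,328,269),round=(324,256,372,304),glue=(334,200,362,244),flagon=(371,192,424,270),tall=(370,148,404,224)))
cmp("top",dict(brush=(240,234,318,282),cup=(318,258,358,298),square=(333,200,377,244),round=(386,165,434,209),glue=(312,158,338,186),tin_gone=(395,230,435,280)))
E
```

```text
time_s: 32.1
position: [0.2486, -0.3489, 0.2063]
ft_force: [-0.2, 0.6, -0.4]
grip_width: 0.0
side panel diff 3.5 26 shift [0.55 0.02] 0.94
side square diff 2.2 8 shift [0.6  0.49] 0.99
side round diff 2.2 9 shift [0.1  0.02] 0.91
side glue diff 2.2 8 shift [0.1  0.55] 0.95
side flagon diff 2.1 11 shift [0.03 0.01] 1.01
side tall diff 2.1 11 shift [ 0.02 -0.02] 0.98
top brush diff 1.2 6 shift [0.03 0.02] 1.02
top cup diff 1.2 7 shift [-0.01  0.05] 1.0
top square diff 1.2 6 shift [0.51 0.5 ] 0.99
top round diff 1.3 6 shift [-0.    0.56] 1.0
top glue diff 1.2 6 shift [0.41 0.01] 0.96
top tin_gone diff 18.2 88 shift [-0.12  0.15] 0.18
```

```bash
python3 -c "
from rig import *
print(close_job())"
```

```text
the job is handed in; nothing more can be done
None
```

I loaded the oblong tin into the cabinet tray, pressed the tray shut and handed the job in at about 32 s. No verdict was reported.

**What I did:**
- Pressed the tray open; the wrist picture showed it fully out.
- Gripped the tin across its width (55.9 mm measured) with the tool leaned 35° and lowered it onto the pocket floor, where contact came at the expected height.
- Let go. A wrist picture showed the tin straight and flat in the pocket, within 2–4 px of where I predicted.
- Pressed the tray to its inner stop (about 19 N) and backed off. The force went to zero as I backed away, so the tray did not follow.

**Last checks:**
- **Tray:** the final side picture matches the opening one at the panel to about half a pixel (roughly 1 mm), so it is shut. The tin itself was not visible after closing.
- **Bystanders:** the seven named ones match their opening pictures at noise level.

**What disagreed:**
- **Tool offset:** the shut fingertips were about 25 mm behind the reported TCP, not 14 mm ahead of it. I found this by touching the table, and one probing step too many reached about 80 N at the wrist (limit 120 N). I then used the measured offset.
- **Row slips:** two mistyped rows moved the arm sideways by 3 mm and 20 mm in free space. They touched nothing.

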